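Slide the balm mould onto the cold plate and hold a probe in its bore

TASK

First slide the balm mould flat across the white board, without lifting it, until it lies in the middle of the cold plate and square with it, and let go of it. Then take the thermometer probe out of its stand and lower its rod into the bore of the mould's guide block until the tip is about 35 mm below the mouth, upright and centred, never letting the probe touch the mould. Finish while still holding the probe there in the air, and leave the two balm tubes and the oil bottle alone.

Things in the scene. Friction and masses are not known exactly. Their poses are not given: they have to be found in the camera images.
- mould: Loose aluminium mould, 0.45 to 0.85 kg, flat on the white board (board top 12 mm above the work surface): slab 84 (its x) x 150 (its y) x 26 mm high with eight 19 mm blind cavities; in the middle of its top a square guide block 36 x 36 x 32 mm high, sides along x and y, the bore down its centre. Origin: centre of underside, z up. Grip the block from above or push the slab.
- bore_mouth (a point): Centre of the mouth of the bore, at the top of the mould's guide block, 58 mm above the mould's origin. The bore is round, 22 mm in diameter, 50 mm deep, with a closed bottom.
- cold_plate: Fixed steel cold plate let into the white board, flush with it (its top is the board's top, nothing to climb), 130 mm (its x) by 190 mm (its y), grey against the white. Origin at its centre at the height of the board's top, z up. The mould belongs on its middle, long side along the plate's long side; which way round does not matter.
- probe: Loose thermometer probe, 0.09 kg, upright in the stand: steel rod 8 mm in diameter, 85 mm long, below a black square handle 24 x 24 x 60 mm high (sides along its x and y), which spans 85 to 145 mm above the origin. Origin: tip of the rod, on its axis, 22 mm above the work surface at the start; z up to the handle. The handle's underside rests on the stand's top.
- probe_tip (a point): Lower end of the probe's rod, on its axis (the probe's origin).
- stand: Fixed grey probe stand on the board: a top plate 64 x 64 mm on four thin legs, its top 95 mm above its origin, with a 13 mm round hole in the middle through which the probe's rod hangs; base 70 x 70 mm. Origin at the centre of its underside. To take the probe out, lift it straight up by more than 85 mm.
- tube_a: Bystander: clear balm tube, 25 mm in diameter, 85 mm high, standing beyond the cold plate. Origin at the centre of its underside.
- tube_b: Bystander: a second such tube, 25 mm in diameter, 85 mm high.
- oil_bottle: Bystander: small dark blue oil bottle, 38 mm in diameter, 85 mm high. Origin at the centre of its underside.

How it is judged:
By the outcome, as a careful person would: the job done as asked, in the order asked, and still so for the second after the job is handed in, while the arm keeps its last pose, push and grip.
It also fails if it takes over 61 s, if anything falls off the work surface, if the arm or the gripper's body presses on something with over 40 N, if the wrist force passes 120 N, or if a joint passes its speed limit or range.

ROBOT

A 6-joint arm with a two-finger parallel gripper is mounted at the origin on the work surface. World frame = base frame: x ahead of the robot, y to its left, z up, the work surface at z = 0. Lengths are in m, angles in degrees, forces in N, time in s.
With the tool pointing down it reaches from about 0.375 to 0.9 m from the base axis. Payload 3.1 kg.
Tool frame: the origin (TCP) lies at the very end of the fingers, on their centre line; the grasp point (between the pads) lies 19 mm behind it; z points along the fingers, y is the line along which they close (so a half turn about z gives the same grasp; the last joint's range is limited). The gripper opens to 87 mm and grips with 3 to 60 N. Pads are 19 mm wide; open, the fingers measure 117 mm over their backs; the gripper's body (75 mm by 190 mm) begins 51 mm behind the grasp point.
Start: joints at [58.757, 30.224, 82.088, -0, 67.689, -10.227], TCP at [0.224, 0.583, 0.223] pointing down, gripper open.
Joint ranges: [-176.69, 176.69], [-43.24, 126.21], [12.49, 139.97], [-82, 262], [0, 151.66], [-163.58, 163.58]. Speed limits (degrees/s): [159.86, 159.86, 180, 180, 180, 180].

INTERFACE

Orientations are given as a 3x3 rotation matrix whose columns are the frame's x, y, z axes.
In Python, from rig import bot gives the robot as it stands.
- The arm moves only by the tool move_arm, never from a script. Its argument "increments" is a list of rows, each an object with "xyz": the shift along the tool's x, y, z in mm, a list of three; "roll": the turn about the tool's z in rad; "grip": the opening in per cent of the stroke, from 0 (shut) to 100 (fully open). A call has 1 to 5 rows; each row shifts and turns the commanded pose from where the row before left it, along the tool's axes as they then stand; what a row does not reach is not made up. A row lasts 1/12 s, in which the tool goes at most 41.7 mm and 7.16 degrees, less where a joint would pass 70% of its speed; a pose out of reach is approached as far as the arm can. A call is refused whole if a number of a shift passes 41.7 or a number of a turn 0.125, either way. A call with a gripper value outside its range is refused whole. The fingers move at their own pace and stop on an object; the grip force is fixed at half the most. Time passes only in rows, so rows that do not move let the fingers close. It gives the time, the measured TCP pose, the force, the opening and the grip force at its end, in the units of the state.
- bot.read_state(): the state, without advancing time (a new reading comes with each control period).
- bot.capture(name): name is "scene" or "top"; returns (picture, depth): 480x640x3 uint8, red, green, blue; 480x640 float32, m along the optical axis (not along the pixel's ray), 0 where there is no reading.
- bot.camera_model(name): a dict with "intrinsics" (3x3 intrinsics, pixels), "D" ([k1, k2, p1, p2, k3] as OpenCV has them; the pictures are not rectified), "rvec" (rotation vector, rad) and "tvec" (3), from world to camera coordinates, as OpenCV has them. Camera axes: x right, y down, z forward; pixel columns grow to the right and rows downward; lengths in m; the calibration is good to about 2 mm. A picture is of the moment at which its call begins. camera_model takes no time and is no camera call.
- bot.hand_in(): hands the job in; it is judged then, once.
Trained networks look in the newest picture that a camera, given by its name, has taken for a name from the list of things; names that differ only in an ending like _2 or _b are one class to them, and where a whole thing is asked for, a point or a joint stands for the part that bears it (a point fixed in the world has none). Each returns a list of dicts, best first, with "conf" (0 to 1); they miss things now and then, are a little off and sometimes report something else, mostly with a low value. They report only what shows in the picture. A call takes as long as a camera call.
- bot.spot_in(label, camera): "at" ([x, y, z] in m, in the coordinates of the camera as it stood for that picture, good to about 4 mm: the middle of the surface that is visible of it).
- bot.trace(label, camera): "mask" (480x640 bool, what is visible of it).
The state is a dict: "time_s": time; "joint_positions": joint angles; "qvel": joint speeds; "tau": joint torques, N m; "position": TCP position; "tcp_rot": TCP orientation; "force": force on the tool from outside, world axes, zero at the start; "moment": the same for the moment, N m; "opening": opening from 0.0 (shut) to 1.0 (fully open); "grasp_force": force on a finger pad.
Only numpy, scipy, OpenCV 4.12 (cv2) and the standard library are available. Lean on these libraries where they do the work, as an engineer would, in place of code of your own. Each camera call takes 0.05 s, during which the arm holds its last target. There are 200 camera calls.

## Working session

There is one attempt and no reset: what is moved stays moved. The work goes in short steps, Python scripts to look and compute and a tool call to move; the robot and the scene stay as the last step left them, time stands still between calls to the robot, and variables do not carry over. Pictures are saved under pics/ and viewed, at most 10 in all, crops included, and the job is handed in when it is done.

Besides the shell and the picture viewer there is one more tool, called after ">>>" by a JSON object that holds its "method" and its "body", one argument or row to a line. move_arm: Moves the arm, as the interface text tells. Its arguments: {"type":"object","properties":{"increments":{"type":"array"}},"required":["increments"]}

```bash
mkdir -p pics; cat > h.py <<'E'
import numpy as np, cv2
from rig import bot
def cam(n):
    m=bot.camera_model(n); R=cv2.Rodrigues(np.array(m["rvec"],float))[0]
    return np.array(m["intrinsics"],float),np.array(m["D"],float),R,np.array(m["tvec"],float).ravel()
def c2w(n,p):
    K,D,R,t=cam(n); return R.T@(np.array(p)-t)
def px2plane(n,uv,z):
    K,D,R,t=cam(n); uv=np.array(uv,float).reshape(-1,1,2)
    q=cv2.undistortPoints(uv,K,D).reshape(-1,2); r=np.c_[q,np.ones(len(q))]@R; c=-R.T@t
    return c+r*((z-c[2])/r[:,2])[:,None]
def cloud(n,depth):
    K,D,R,t=cam(n); v,u=np.mgrid[:480,:640]
    q=cv2.undistortPoints(np.stack([u,v],-1).reshape(-1,1,2).astype(float),K,D).reshape(480,640,2)
    P=np.dstack([q,np.ones((480,640))])*depth[...,None]
    return (P-t)@R
E
python3 - <<'E'
from h import *
np.set_printoptions(precision=4,suppress=True)
s=bot.read_state(); print(s["time_s"],s["position"],s["tcp_rot"],s["opening"])
for n in("scene","top"):
    p,d=bot.capture(n); cv2.imwrite(f"pics/{n}0.png",p[...,::-1]); np.save(f"{n}0.npy",d)
    K,D,R,t=cam(n); print(n,-R.T@t,R[2])
    W=cloud(n,d)
    for l in("mould","cold_plate","probe","stand","tube_a","oil_bottle"):
        for r in bot.trace(l,n)[:2]:
            m=r["mask"]; v,u=np.nonzero(m); X=W[m&(d>0)]
            print(l,round(r["conf"],2),"px",u.min(),u.max(),v.min(),v.max(),len(u),"med",np.median(X,0),"z95",np.percentile(X[:,2],95) if len(X) else 0)
            np.save(f"m_{n}_{l}.npy",m) if r is not None and r["conf"]>.5 else 0
E
```

```text
0.0 [0.2237 0.5828 0.2216] [[-0.9335  0.3586 -0.0011]
 [ 0.3586  0.9335 -0.0018]
 [ 0.0004 -0.0021 -1.    ]] 0.9952697493916671
scene [1.1561 0.5588 0.8248] [-0.5071 -0.5233 -0.6848]
mould 0.59 px 395 475 272 350 3682 med [0.552  0.25   0.0392] z95 0.07071358035356395
cold_plate 0.56 px 307 407 212 282 3708 med [0.5111 0.0194 0.0144] z95 0.016982841203624865
cold_plate 0.26 px 395 474 272 349 3593 med [0.5519 0.2503 0.0393] z95 0.07073829685261318
probe 0.85 px 238 253 133 185 356 med [ 0.5649 -0.2695  0.147 ] z95 0.17009879284750207
probe 0.56 px 300 321 296 337 740 med [0.7378 0.1175 0.0629] z95 0.09830207508462892
stand 0.57 px 228 270 153 203 1233 med [ 0.5688 -0.2674  0.049 ] z95 0.11040992930821561
tube_a 0.77 px 223 238 232 270 477 med [ 0.7403 -0.1057  0.0684] z95 0.09984318190756666
tube_a 0.74 px 258 273 269 309 532 med [0.754  0.0175 0.0682] z95 0.09942809608780934
oil_bottle 0.57 px 301 322 297 338 706 med [0.7379 0.1183 0.0624] z95 0.0981469613887687
top [ 0.5074 -0.0157  0.8332] [ 0.1628  0.0224 -0.9864]
mould 0.57 px 141 236 253 328 4092 med [0.5386 0.2289 0.0371] z95 0.06907650324220782
cold_plate 0.84 px 260 366 270 344 7776 med [0.508  0.0128 0.0117] z95 0.014043398847290552
probe 0.66 px 486 516 263 282 460 med [ 0.5571 -0.2701  0.1648] z95 0.16815683222297392
stand 0.72 px 451 517 251 301 1800 med [ 0.5543 -0.2634  0.105 ] z95 0.10785439139334652
tube_a 0.91 px 375 392 164 190 344 med [ 0.7292 -0.1108  0.0873] z95 0.09780069435937136
tube_a 0.83 px 307 321 158 184 322 med [0.7413 0.0089 0.0907] z95 0.09762491251963144
oil_bottle 0.97 px 248 271 171 197 502 med [0.7221 0.1054 0.068 ] z95 0.09691339793366738
```

View pics/top0.png

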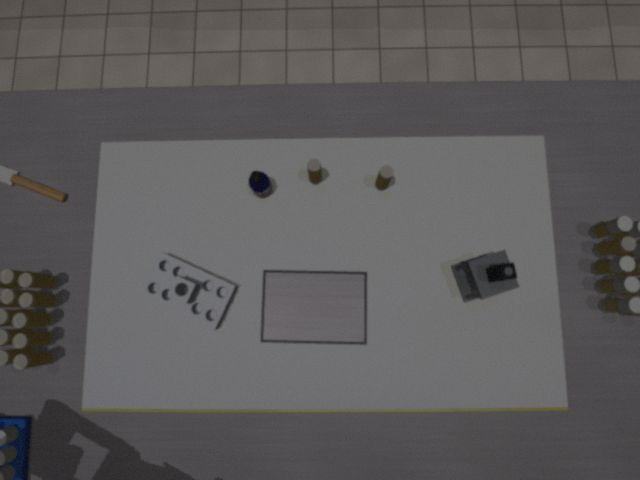

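View pics/scene0.png

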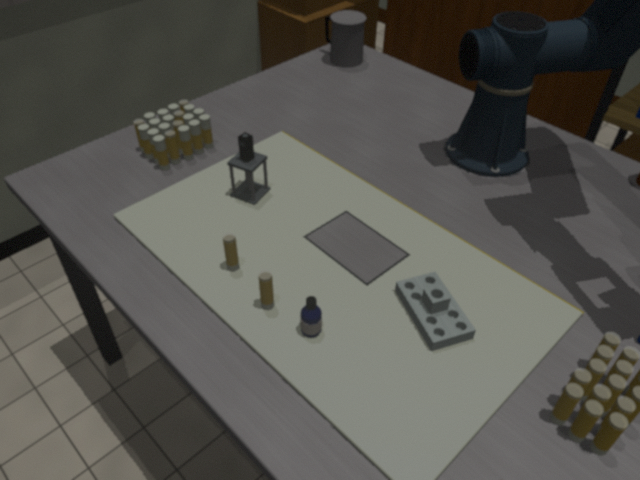

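```bash
cat > geo.py <<'E'
from h import *
def rect(m,n,z):
    c=max(cv2.findContours(m.astype(np.uint8),0,2)[0],key=cv2.contourArea).reshape(-1,2)
    P=px2plane(n,c,z)[:,:2]; r=cv2.minAreaRect((P*1000).astype(np.float32)); return r
def blk(W,d,lo,hi,near,rad):
    s=(d>0)&(W[...,2]>lo)&(W[...,2]<hi)&(np.hypot(W[...,0]-near[0],W[...,1]-near[1])<rad)
    X=W[s]; return len(X),cv2.minAreaRect((X[:,:2]*1000).astype(np.float32)),np.median(X[:,2]),X[:,:2].mean(0)
E
python3 - <<'E'
from geo import *
for n in("scene","top"):
    d=np.load(f"{n}0.npy");W=cloud(n,d)
    print(n,"plate",rect(np.load(f"m_{n}_cold_plate.npy"),n,.012))
    print(" slab",blk(W,d,.031,.045,(.54,.235),.12))
    print(" block",blk(W,d,.063,.08,(.54,.235),.12))
    print(" handle",blk(W,d,.160,.18,(.557,-.27),.05))
    print(" standtop",blk(W,d,.1,.115,(.557,-.27),.06))
E
```

```text
scene plate ((506.79583740234375, 12.052955627441406), (189.6956024169922, 129.497802734375), 87.99630737304688)
 slab (2328, ((539.2154541015625, 237.067626953125), (153.2244873046875, 87.20741271972656), 65.87215423583984), np.float64(0.03943934709556697), array([0.54743712, 0.24406389]))
 block (344, ((539.1697998046875, 237.17877197265625), (39.606544494628906, 38.1818962097168), 67.79524230957031), np.float64(0.07093738873065411), array([0.54090861, 0.23841183]))
 handle (116, ((558.8409423828125, -276.7337646484375), (25.081392288208008, 25.218902587890625), 4.5226263999938965), np.float64(0.16838644186581864), array([ 0.56085956, -0.2747576 ]))
 standtop (458, ((558.7095336914062, -277.9820251464844), (68.25765991210938, 68.07708740234375), 16.39314842224121), np.float64(0.10860877755988332), array([ 0.56466516, -0.26883951]))
top plate ((509.05963134765625, 13.635147094726562), (191.29983520507812, 132.0318603515625), 89.56189727783203)
 slab (2832, ((539.4869384765625, 236.3387451171875), (152.6502685546875, 83.44320678710938), 65.6636962890625), np.float64(0.03730460662957824), array([0.53895497, 0.23474395]))
 block (368, ((539.07861328125, 236.59756469726562), (37.70172882080078, 36.319091796875), 65.63555145263672), np.float64(0.06922277367317636), array([0.53873341, 0.23593494]))
 handle (284, ((557.9287109375, -278.079345703125), (23.827190399169922, 24.775161743164062), 8.384053230285645), np.float64(0.16623544503338614), array([ 0.5577471 , -0.27725368]))
 standtop (1185, ((558.626708984375, -278.5189514160156), (62.579898834228516, 64.38418579101562), 18.1018123626709), np.float64(0.10612735698133918), array([ 0.5575061 , -0.27359932]))
```

>>> {"method": "move_arm", "body": {
  "increments": [
    {"xyz":[-28,-14,4],"roll":0,"grip":100},
    {"xyz":[-28,-14,4],"roll":0,"grip":100},
    {"xyz":[-28,-14,4],"roll":0,"grip":100},
    {"xyz":[-28,-14,4],"roll":0,"grip":100},
    {"xyz":[-28,-14,4],"roll":0,"grip":100}
  ]
}}

```text
time_s: 1.12
position: [0.3304, 0.4669, 0.2026]
tcp_rot: [[-0.934, 0.358, 0.0], [0.358, 0.934, 0.0], [-0.0, 0.0, -1.0]]
force: [1.0, -0.3, 1.1]
opening: 1.003
grasp_force: 0.0
```

>>> {"method": "move_arm", "body": {
  "increments": [
    {"xyz":[-28,-14,5],"roll":0,"grip":100},
    {"xyz":[-28,-14,5],"roll":0,"grip":100},
    {"xyz":[-28,-14,5],"roll":0,"grip":100},
    {"xyz":[-28,-14,5],"roll":0,"grip":100},
    {"xyz":[-28,-14,5],"roll":0,"grip":100}
  ]
}}

```text
time_s: 1.53
position: [0.4363, 0.3512, 0.1775]
tcp_rot: [[-0.933, 0.359, 0.001], [0.359, 0.933, 0.0], [-0.0, 0.0, -1.0]]
force: [-0.7, 0.1, -0.7]
opening: 1.002
grasp_force: 0.0
```

>>> {"method": "move_arm", "body": {
  "increments": [
    {"xyz":[-28,-14,5],"roll":0,"grip":100},
    {"xyz":[-28,-14,5],"roll":0,"grip":100},
    {"xyz":[-28,-14,5],"roll":0,"grip":100},
    {"xyz":[-28,-14,5],"roll":0,"grip":100},
    {"xyz":[0,0,0],"roll":0.058,"grip":100}
  ]
}}

```text
time_s: 1.95
position: [0.5244, 0.2558, 0.157]
tcp_rot: [[-0.909, 0.417, 0.003], [0.417, 0.909, -0.001], [-0.004, 0.0, -1.0]]
force: [0.5, 0.3, -0.4]
opening: 1.001
grasp_force: 0.0
```

```bash
cat > go.py <<'E'
from h import *
import sys
# go.py x y z yaw(of tool y axis, deg): remaining shift in mm in the present tool frame, roll in rad
s=bot.read_state();p=np.array(s["position"]);R=np.array(s["tcp_rot"])
x,y,z,a=map(float,sys.argv[1:5])
yaw=np.degrees(np.arctan2(R[1,1],R[0,1])); dr=-(a-yaw+90)%180-90
print("t",round(s["time_s"],2),"pos",p.round(4),"yaw",yaw.round(2),"z",R[:,2].round(4),"F",np.round(s["force"],1),"open",round(s["opening"],3),"gf",s["grasp_force"],"J",np.round(s["joint_positions"],1))
print("shift",(R.T@(np.array([x,y,z])-p)*1000).round(1),"roll",-np.radians((a-yaw+90)%180-90).round(4))
E
python3 go.py .5393 .2366 .0435 65.7
```

```text
t 1.95 pos [0.5244 0.2558 0.157 ] yaw 65.35 z [ 0.0034 -0.0014 -1.    ] F [ 0.5  0.3 -0.4] open 1.001 gf 0.0 J [ 15.1  31.7  91.9  -0.2  56.2 -50.2]
shift [-21.1 -11.2 113.6] roll -0.0062
```

>>> {"method": "move_arm", "body": {
  "increments": [
    {"xyz":[-7,-4,20],"roll":-0.006,"grip":100},
    {"xyz":[-7,-4,25],"roll":0,"grip":100},
    {"xyz":[-7,-3,25],"roll":0,"grip":100},
    {"xyz":[0,0,15],"roll":0,"grip":100},
    {"xyz":[0,0,0],"roll":0,"grip":100}
  ]
}}

```text
time_s: 2.37
position: [0.5324, 0.2401, 0.0694]
tcp_rot: [[-0.913, 0.408, -0.006], [0.408, 0.913, -0.002], [0.005, -0.004, -1.0]]
force: [-0.5, 0.7, 1.0]
opening: 1.003
grasp_force: 0.0
```

```bash
python3 go.py .5393 .2366 .0435 65.7
```

```text
t 2.37 pos [0.5324 0.2401 0.0694] yaw 65.94 z [-0.0064 -0.0015 -1.    ] F [-0.5  0.7  1. ] open 1.003 gf 0.0 J [ 13.3  39.3  94.6  -0.   46.4 -52.6]
shift [-7.8 -0.3 25.8] roll 0.0042
```

>>> {"method": "move_arm", "body": {
  "increments": [
    {"xyz":[-4,0,10],"roll":0.004,"grip":100},
    {"xyz":[-3,0,10],"roll":0,"grip":100},
    {"xyz":[0,0,5],"roll":0,"grip":100},
    {"xyz":[0,0,0],"roll":0,"grip":100},
    {"xyz":[0,0,0],"roll":0,"grip":100}
  ]
}}

```text
time_s: 2.78
position: [0.5408, 0.2386, 0.0477]
tcp_rot: [[-0.912, 0.41, 0.0], [0.41, 0.912, 0.0], [-0.0, 0.0, -1.0]]
force: [-0.0, 0.2, -0.6]
opening: 0.997
grasp_force: 0.0
```

```bash
python3 go.py .5393 .2366 .0435 65.7
```

```text
t 2.78 pos [0.5408 0.2386 0.0477] yaw 65.79 z [ 1.e-04  1.e-04 -1.e+00] F [-0.   0.2 -0.6] open 0.997 gf 0.0 J [ 13.   41.6  94.4   0.   44.  -52.8]
shift [ 0.6 -2.4  4.2] roll 0.0015
```

>>> {"method": "move_arm", "body": {
  "increments": [
    {"xyz":[0.5,-2,4],"roll":0,"grip":100},
    {"xyz":[0,0,0],"roll":0,"grip":60},
    {"xyz":[0,0,0],"roll":0,"grip":50},
    {"xyz":[0,0,0],"roll":0,"grip":45},
    {"xyz":[0,0,0],"roll":0,"grip":30}
  ]
}}

```text
time_s: 3.2
position: [0.5397, 0.2368, 0.0438]
tcp_rot: [[-0.912, 0.41, 0.001], [0.41, 0.912, 0.0], [-0.0, 0.0, -1.0]]
force: [0.6, 0.2, -0.4]
opening: 0.784
grasp_force: 0.0
```

>>> {"method": "move_arm", "body": {
  "increments": [
    {"xyz":[0,0,0],"roll":0,"grip":30},
    {"xyz":[0,0,0],"roll":0,"grip":30},
    {"xyz":[0,0,0],"roll":0,"grip":30}
  ]
}}

```text
time_s: 3.45
position: [0.5396, 0.2368, 0.0437]
tcp_rot: [[-0.912, 0.41, 0.0], [0.41, 0.912, 0.0], [-0.0, 0.0, -1.0]]
force: [0.5, -0.5, -0.0]
opening: 0.555
grasp_force: 0.0
```

```bash
python3 - <<'E'
from geo import *
# plate edges: fit the rectangle with subpixel undistort lines; picture while arm grips
for n in("scene","top"):
    m=np.load(f"m_{n}_cold_plate.npy")
    c=max(cv2.findContours(m.astype(np.uint8),0,2)[0],key=cv2.contourArea).reshape(-1,2)
    P=px2plane(n,c,.012)[:,:2]*1000; r=rect(m,n,.012); C=np.array(r[0])
    Q=P-C; mid=[]
    for k,h,o in((0,65,95),(1,95,65)):
        for sg in(-1,1):
            S=Q[(abs(Q[:,k]*sg-h)<6)&(abs(Q[:,1-k])<o-12)]
            f=np.polyfit(S[:,1-k],S[:,k],1); print(n,"xy"[k],sg,"slope deg",np.degrees(np.arctan(f[0])).round(2),"at",(f[1]+C[k]).round(1),len(S))
E
python3 go.py .509 .0135 .0435 89
```

```text
scene x -1 slope deg 1.15 at 444.1 35
scene x 1 slope deg 1.3 at 569.2 29
scene y -1 slope deg -3.22 at -80.6 26
scene y 1 slope deg -2.39 at 105.3 21
top x -1 slope deg 5.64 at 441.2 4
top x 1 slope deg 1.54 at 573.6 8
t 3.45 pos [0.5396 0.2368 0.0437] yaw 65.78 z [ 2.e-04  0.e+00 -1.e+00] F [ 0.5 -0.5 -0. ] open 0.555 gf 0.0 J [ 12.8  41.9  94.7  -0.   43.4 -52.9]
shift [-6.370e+01 -2.162e+02  1.000e-01] roll -0.4053Traceback (most recent call last):
  File "<stdin>", line 11, in <module>
    raise TypeError("expected non-empty vector for x")
TypeError: expected non-empty vector for x
```

>>> {"method": "move_arm", "body": {
  "increments": [
    {"xyz":[0,0,0],"roll":0,"grip":30},
    {"xyz":[0,0,0],"roll":0,"grip":30},
    {"xyz":[0,0,0],"roll":0,"grip":30},
    {"xyz":[0,0,0],"roll":0,"grip":30}
  ]
}}

```text
time_s: 3.78
position: [0.5396, 0.2368, 0.0436]
tcp_rot: [[-0.912, 0.41, 0.0], [0.41, 0.912, 0.0], [-0.0, 0.0, -1.0]]
force: [-0.5, 0.0, 0.0]
opening: 0.412
grasp_force: 30.0
```

```bash
python3 - <<'E'
from geo import *
# plate: dark outline in top picture, lines fitted per side, rays onto z=.012
n="top"; g=cv2.imread("pics/top0.png",0).astype(float)
C=np.array([.509,.0135]);K,D,R,t=cam(n)
def proj(P): return cv2.projectPoints(np.array(P,float),cv2.Rodrigues(R)[0],t,K,D)[0].reshape(-1,2)
for k,h,o in((0,.065,.095),(1,.095,.065)):
    for sg in(-1,1):
        pts=[]
        for b in np.linspace(-o+.012,o-.012,40):
            a=np.linspace(-.008,.008,81)+h; P=np.zeros((81,3));P[:,k]=C[k]+sg*a;P[:,1-k]=C[1-k]+b;P[:,2]=.012
            uv=proj(P).astype(np.float32); v=cv2.remap(g.astype(np.float32),uv[None,:,0],uv[None,:,1],1)[0]
            w=np.clip(np.median(v)-8-v,0,None); 
            if w.sum()>0: pts.append((b,sg*(w*a).sum()/w.sum()))
        pts=np.array(pts);f=np.polyfit(*pts.T,1); print("xy"[k],sg,len(pts),np.degrees(np.arctan(f[0])).round(2),(f[1]+C[k]).round(4))
E
python3 go.py .509 .0135 .0435 89
```

```text
x -1 40 1.45 0.4473
x 1 40 1.53 0.5717
y -1 40 -1.25 -0.0794
y 1 40 -1.62 0.1051
t 3.78 pos [0.5396 0.2368 0.0436] yaw 65.78 z [ 1.e-04  1.e-04 -1.e+00] F [-0.5  0.   0. ] open 0.412 gf 29.98875690624118 J [ 12.8  41.9  94.7   0.   43.4 -52.9]
shift [ -63.7 -216.2    0. ] roll -0.4053
```

>>> {"method": "move_arm", "body": {
  "increments": [
    {"xyz":[-1.2,-4,0],"roll":0,"grip":30},
    {"xyz":[-2.4,-8,0],"roll":0,"grip":30},
    {"xyz":[-3,-10,0],"roll":0,"grip":30},
    {"xyz":[-3,-10,0],"roll":0,"grip":30},
    {"xyz":[-3,-10,0],"roll":0,"grip":30}
  ]
}}

```text
time_s: 4.2
position: [0.5335, 0.1921, 0.0436]
tcp_rot: [[-0.912, 0.411, -0.0], [0.411, 0.912, 0.0], [0.0, 0.0, -1.0]]
force: [0.0, 2.2, -0.4]
opening: 0.411
grasp_force: 30.0
```

```bash
python3 go.py .5093 .013 .0436 88.5
```

```text
t 4.2 pos [0.5335 0.1921 0.0436] yaw 65.76 z [-0.e+00  1.e-04 -1.e+00] F [ 0.   2.2 -0.4] open 0.411 gf 29.989561289548874 J [  8.5  40.8  98.    0.   41.1 -57.2]
shift [-5.140e+01 -1.733e+02 -1.000e-01] roll -0.3969
```

Height holds perfectly. Continue.

>>> {"method": "move_arm", "body": {
  "increments": [
    {"xyz":[-3.3,-11,0],"roll":0,"grip":30},
    {"xyz":[-3.3,-11,0],"roll":0,"grip":30},
    {"xyz":[-3.3,-11,0],"roll":0,"grip":30},
    {"xyz":[-3.3,-11,0],"roll":0,"grip":30},
    {"xyz":[-3.3,-11,0],"roll":0,"grip":30}
  ]
}}

```text
time_s: 4.62
position: [0.526, 0.135, 0.0435]
tcp_rot: [[-0.912, 0.411, -0.0], [0.411, 0.912, -0.0], [0.0, -0.0, -1.0]]
force: [0.4, 1.8, -0.6]
opening: 0.409
grasp_force: 30.0
```

>>> {"method": "move_arm", "body": {
  "increments": [
    {"xyz":[-3.3,-11,0],"roll":0,"grip":30},
    {"xyz":[-3.3,-11,0],"roll":0,"grip":30},
    {"xyz":[-3.3,-11,0],"roll":0,"grip":30},
    {"xyz":[-3.3,-11,0],"roll":0,"grip":30},
    {"xyz":[-3.3,-11,0],"roll":0,"grip":30}
  ]
}}

```text
time_s: 5.03
position: [0.5185, 0.0783, 0.0435]
tcp_rot: [[-0.912, 0.41, -0.0], [0.41, 0.912, -0.0], [0.0, -0.0, -1.0]]
force: [0.2, 2.6, -1.3]
opening: 0.414
grasp_force: 30.0
```

>>> {"method": "move_arm", "body": {
  "increments": [
    {"xyz":[-3.3,-11,0],"roll":0,"grip":30},
    {"xyz":[-3.3,-11,0],"roll":0,"grip":30},
    {"xyz":[-3.3,-11,0],"roll":0,"grip":30},
    {"xyz":[-3.3,-11,0],"roll":0,"grip":30},
    {"xyz":[0,0,0],"roll":0,"grip":30}
  ]
}}

```text
time_s: 5.45
position: [0.5123, 0.0313, 0.0436]
tcp_rot: [[-0.911, 0.411, -0.001], [0.411, 0.911, -0.001], [0.0, -0.001, -1.0]]
force: [0.2, -1.8, -1.0]
opening: 0.413
grasp_force: 30.0
```

>>> {"method": "move_arm", "body": {
  "increments": [
    {"xyz":[0,0,0],"roll":-0.04,"grip":30},
    {"xyz":[0,0,0],"roll":-0.06,"grip":30},
    {"xyz":[0,0,0],"roll":-0.06,"grip":30},
    {"xyz":[0,0,0],"roll":-0.06,"grip":30},
    {"xyz":[0,0,0],"roll":-0.06,"grip":30}
  ]
}}

```text
time_s: 5.87
position: [0.5127, 0.0337, 0.0435]
tcp_rot: [[-0.99, 0.14, -0.0], [0.14, 0.99, -0.0], [0.0, -0.0, -1.0]]
force: [0.3, -0.1, -0.9]
opening: 0.414
grasp_force: 30.0
```

>>> {"method": "move_arm", "body": {
  "increments": [
    {"xyz":[0,0,0],"roll":-0.06,"grip":30},
    {"xyz":[0,0,0],"roll":-0.04,"grip":30},
    {"xyz":[0,0,0],"roll":0,"grip":30},
    {"xyz":[0,0,0],"roll":0,"grip":30},
    {"xyz":[0,0,0],"roll":0,"grip":30}
  ]
}}

```text
time_s: 6.28
position: [0.5127, 0.0337, 0.0435]
tcp_rot: [[-0.999, 0.043, -0.0], [0.043, 0.999, -0.0], [0.0, -0.0, -1.0]]
force: [-1.0, -0.6, -1.7]
opening: 0.413
grasp_force: 30.0
```

```bash
python3 go.py .5093 .013 .0436 88.5
```

```text
t 6.28 pos [0.5127 0.0337 0.0435] yaw 87.53 z [-1.e-04 -4.e-04 -1.e+00] F [-1.  -0.6 -1.7] open 0.413 gf 29.98732205014676 J [ -8.7  38.6 105.8  -0.   35.6 -96.2]
shift [  2.5 -20.8  -0.1] roll -0.0169
```

>>> {"method": "move_arm", "body": {
  "increments": [
    {"xyz":[0.5,-4,0],"roll":-0.017,"grip":30},
    {"xyz":[1,-7,0],"roll":0,"grip":30},
    {"xyz":[1,-6,0],"roll":0,"grip":30},
    {"xyz":[0.3,-4,0],"roll":0,"grip":30},
    {"xyz":[0,0,0],"roll":0,"grip":30}
  ]
}}

```text
time_s: 6.7
position: [0.509, 0.0118, 0.0436]
tcp_rot: [[-1.0, 0.027, -0.001], [0.027, 1.0, -0.001], [0.001, -0.001, -1.0]]
force: [-1.0, -2.1, -0.8]
opening: 0.416
grasp_force: 30.0
```

```bash
python3 go.py .5093 .013 .0436 88.5
```

```text
t 6.7 pos [0.509  0.0118 0.0436] yaw 88.46 z [-5.e-04 -6.e-04 -1.e+00] F [-1.  -2.1 -0.8] open 0.416 gf 29.99146906659007 J [-1.120e+01  3.840e+01  1.065e+02 -1.000e-01  3.510e+01 -9.960e+01]
shift [-0.2  1.2 -0. ] roll -0.0007
```

>>> {"method": "move_arm", "body": {
  "increments": [
    {"xyz":[0,0,0],"roll":0,"grip":30},
    {"xyz":[0,0,0],"roll":0,"grip":100},
    {"xyz":[0,0,0],"roll":0,"grip":100},
    {"xyz":[0,0,0],"roll":0,"grip":100},
    {"xyz":[0,0,0],"roll":0,"grip":100}
  ]
}}

```text
time_s: 7.12
position: [0.5095, 0.0131, 0.0436]
tcp_rot: [[-1.0, 0.026, 0.0], [0.026, 1.0, -0.0], [-0.0, -0.0, -1.0]]
force: [0.5, 0.8, -0.2]
opening: 0.633
grasp_force: 0.0
```

```bash
python3 go.py .558 -.277 .26 8
```

```text
t 7.12 pos [0.5095 0.0131 0.0436] yaw 88.53 z [ 3.e-04 -0.e+00 -1.e+00] F [ 0.5  0.8 -0.2] open 0.633 gf 0.0 J [-11.1  38.4 106.5   0.   35.1 -99.6]
shift [ -56.  -288.8 -216.4] roll 1.4055
```

>>> {"method": "move_arm", "body": {
  "increments": [
    {"xyz":[0,0,-10],"roll":0,"grip":100},
    {"xyz":[0,0,-30],"roll":0,"grip":100},
    {"xyz":[0,0,-40],"roll":0,"grip":100},
    {"xyz":[0,0,-40],"roll":0,"grip":100},
    {"xyz":[0,0,-40],"roll":0,"grip":100}
  ]
}}

```text
time_s: 7.53
position: [0.5087, 0.0133, 0.2058]
tcp_rot: [[-1.0, 0.026, -0.001], [0.026, 1.0, 0.0], [0.001, 0.0, -1.0]]
force: [0.9, -1.0, -0.3]
opening: 0.966
grasp_force: 0.0
```

>>> {"method": "move_arm", "body": {
  "increments": [
    {"xyz":[0,0,-30],"roll":0.11,"grip":100},
    {"xyz":[0,0,-20],"roll":0.12,"grip":100},
    {"xyz":[0,0,0],"roll":0.12,"grip":100},
    {"xyz":[0,0,0],"roll":0.12,"grip":100},
    {"xyz":[0,0,0],"roll":0.12,"grip":100}
  ]
}}

```text
time_s: 7.95
position: [0.5092, 0.0132, 0.2552]
tcp_rot: [[-0.813, 0.582, 0.002], [0.582, 0.813, -0.0], [-0.002, 0.001, -1.0]]
force: [0.0, -0.6, -0.7]
opening: 1.002
grasp_force: 0.0
```

>>> {"method": "move_arm", "body": {
  "increments": [
    {"xyz":[0,0,0],"roll":0.12,"grip":100},
    {"xyz":[0,0,0],"roll":0.12,"grip":100},
    {"xyz":[0,0,0],"roll":0.12,"grip":100},
    {"xyz":[0,0,0],"roll":0.12,"grip":100},
    {"xyz":[0,0,0],"roll":0.12,"grip":100}
  ]
}}

```text
time_s: 8.37
position: [0.5089, 0.0133, 0.2543]
tcp_rot: [[-0.342, 0.94, 0.0], [0.94, 0.342, -0.0], [-0.0, 0.0, -1.0]]
force: [-0.2, -0.4, -0.0]
opening: 0.999
grasp_force: 0.0
```

```bash
python3 go.py .558 -.277 .26 8
```

```text
t 8.37 pos [0.5089 0.0133 0.2543] yaw 20.02 z [ 3.e-04 -0.e+00 -1.e+00] F [-0.2 -0.4 -0. ] open 0.999 gf 0.0 J [-11.1  19.   96.3   0.   64.7 -31.1]
shift [-289.5  -53.2   -5.7] roll 0.2097
```

>>> {"method": "move_arm", "body": {
  "increments": [
    {"xyz":[0,0,0],"roll":0.11,"grip":100},
    {"xyz":[0,0,0],"roll":0.1,"grip":100},
    {"xyz":[-25,1,0],"roll":0,"grip":100},
    {"xyz":[-30,1,0],"roll":0,"grip":100},
    {"xyz":[-30,1,0],"roll":0,"grip":100}
  ]
}}

```text
time_s: 8.78
position: [0.5243, -0.0707, 0.2544]
tcp_rot: [[-0.147, 0.989, 0.001], [0.989, 0.147, -0.0], [-0.0, 0.001, -1.0]]
force: [-0.1, 0.5, -0.1]
opening: 0.996
grasp_force: 0.0
```

>>> {"method": "move_arm", "body": {
  "increments": [
    {"xyz":[-30,1,0],"roll":0,"grip":100},
    {"xyz":[-30,1,0],"roll":0,"grip":100},
    {"xyz":[-30,1,0],"roll":0,"grip":100},
    {"xyz":[-30,1,0],"roll":0,"grip":100},
    {"xyz":[-30,1,0],"roll":0,"grip":100}
  ]
}}

```text
time_s: 9.2
position: [0.551, -0.2195, 0.2543]
tcp_rot: [[-0.145, 0.989, 0.0], [0.989, 0.145, -0.0], [-0.0, 0.0, -1.0]]
force: [-0.0, 1.0, -0.3]
opening: 0.997
grasp_force: 0.0
```

>>> {"method": "move_arm", "body": {
  "increments": [
    {"xyz":[-30,0,0],"roll":0,"grip":100},
    {"xyz":[-25,0,0],"roll":0,"grip":100},
    {"xyz":[0,0,0],"roll":0,"grip":100},
    {"xyz":[0,0,0],"roll":0,"grip":100}
  ]
}}

```text
time_s: 9.53
position: [0.5588, -0.2737, 0.2538]
tcp_rot: [[-0.142, 0.99, -0.0], [0.99, 0.142, 0.0], [0.0, 0.0, -1.0]]
force: [0.2, 0.9, 0.4]
opening: 1.0
grasp_force: 0.0
```

```bash
cat > look.py <<'E'
from geo import *
p,d=bot.capture("top"); cv2.imwrite("pics/top1.png",p[...,::-1]); W=cloud("top",d)
print("slab",blk(W,d,.031,.045,(.51,.013),.12)); print("block",blk(W,d,.063,.078,(.51,.013),.05))
r=bot.trace("cold_plate","top"); 
cv2.imwrite("pics/crop1.png",cv2.resize(p[230:380,220:560,::-1],None,fx=2.3,fy=2.3,interpolation=2))
E
python3 look.py; python3 go.py .558 -.277 .16 8
```

```text
slab (2980, ((509.03271484375, 12.744422912597656), (150.16998291015625, 84.30223846435547), 88.31840515136719), np.float64(0.03725842594983968), array([0.50834615, 0.01229619]))
block (340, ((509.16534423828125, 12.98474407196045), (35.335052490234375, 34.92827224731445), 89.59041595458984), np.float64(0.06938350645543964), array([0.5088927 , 0.01268464]))
t 9.63 pos [ 0.5586 -0.2716  0.2537] yaw 8.33 z [-8.0e-04  1.2e-03 -1.0e+00] F [-0.9  0.1  0.2] open 1.002 gf 0.0 J [-36.2  28.1  80.6   0.   71.4 -44.6]
shift [-5.4 -1.3 93.7] roll 0.0057
```

View pics/crop1.png

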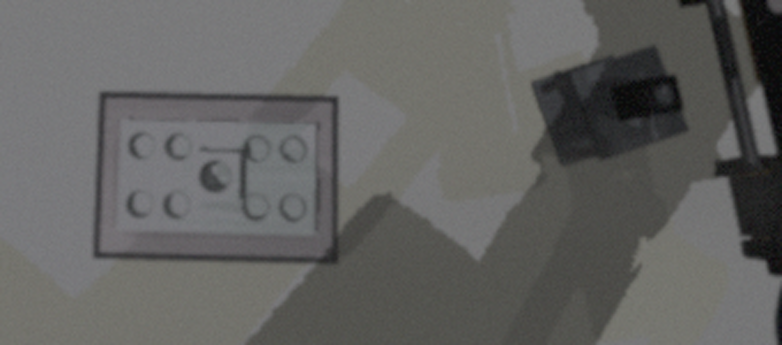

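>>> {"method": "move_arm", "body": {
  "increments": [
    {"xyz":[-4,-1,25],"roll":0.006,"grip":100},
    {"xyz":[-1,0,30],"roll":0,"grip":100},
    {"xyz":[0,0,5],"roll":0,"grip":100},
    {"xyz":[0,0,0],"roll":0,"grip":100},
    {"xyz":[0,0,0],"roll":0,"grip":100}
  ]
}}

```text
time_s: 10.05
position: [0.5591, -0.2769, 0.1943]
tcp_rot: [[-0.14, 0.99, 0.0], [0.99, 0.14, 0.0], [0.0, 0.0, -1.0]]
force: [0.3, 0.0, 0.5]
opening: 0.997
grasp_force: 0.0
```

```bash
python3 go.py .558 -.2775 .127 8
```

```text
t 10.05 pos [ 0.5591 -0.2769  0.1943] yaw 8.03 z [ 0.e+00  2.e-04 -1.e+00] F [0.3 0.  0.5] open 0.997 gf 0.0 J [-36.6  32.   83.9   0.   64.2 -44.6]
shift [-0.4 -1.2 67.3] roll 0.0006
```

>>> {"method": "move_arm", "body": {
  "increments": [
    {"xyz":[-0.4,-1.1,15],"roll":0,"grip":100},
    {"xyz":[0,0,20],"roll":0,"grip":100},
    {"xyz":[0,0,20],"roll":0,"grip":100},
    {"xyz":[0,0,10],"roll":0,"grip":100},
    {"xyz":[0,0,0],"roll":0,"grip":100}
  ]
}}

```text
time_s: 10.47
position: [0.5573, -0.2776, 0.1278]
tcp_rot: [[-0.139, 0.99, -0.002], [0.99, 0.139, 0.002], [0.002, -0.002, -1.0]]
force: [0.1, -0.4, -0.7]
opening: 1.002
grasp_force: 0.0
```

>>> {"method": "move_arm", "body": {
  "increments": [
    {"xyz":[0,0,0],"roll":0,"grip":60},
    {"xyz":[0,0,0],"roll":0,"grip":55},
    {"xyz":[0,0,0],"roll":0,"grip":50},
    {"xyz":[0,0,0],"roll":0,"grip":40},
    {"xyz":[0,0,0],"roll":0,"grip":30}
  ]
}}

```text
time_s: 10.88
position: [0.5583, -0.2787, 0.1295]
tcp_rot: [[-0.139, 0.99, 0.001], [0.99, 0.139, -0.001], [-0.001, 0.001, -1.0]]
force: [-0.6, 0.1, 0.1]
opening: 0.706
grasp_force: 0.0
```

```bash
python3 go.py .558 -.2775 .127 8
```

```text
t 10.88 pos [ 0.5583 -0.2787  0.1295] yaw 7.97 z [ 0.0014 -0.001  -1.    ] F [-0.6  0.1  0.1] open 0.706 gf 0.0 J [-36.8  36.6  87.   -0.   56.3 -44.7]
shift [ 1.3 -0.1  2.5] roll -0.0005
```

>>> {"method": "move_arm", "body": {
  "increments": [
    {"xyz":[0.8,0,0],"roll":0,"grip":35},
    {"xyz":[0,0,0],"roll":0,"grip":30},
    {"xyz":[0,0,0],"roll":0,"grip":25},
    {"xyz":[0,0,0],"roll":0,"grip":25},
    {"xyz":[0,0,0],"roll":0,"grip":20}
  ]
}}

```text
time_s: 11.3
position: [0.5577, -0.2776, 0.1285]
tcp_rot: [[-0.139, 0.99, -0.0], [0.99, 0.139, 0.0], [0.0, -0.0, -1.0]]
force: [0.3, 0.1, -0.7]
opening: 0.323
grasp_force: 0.0
```

>>> {"method": "move_arm", "body": {
  "increments": [
    {"xyz":[0,0,0],"roll":0,"grip":15},
    {"xyz":[0,0,0],"roll":0,"grip":15},
    {"xyz":[0,0,0],"roll":0,"grip":15},
    {"xyz":[0,0,0],"roll":0,"grip":15},
    {"xyz":[0,0,0],"roll":0,"grip":15}
  ]
}}

```text
time_s: 11.72
position: [0.5577, -0.2776, 0.1285]
tcp_rot: [[-0.139, 0.99, -0.0], [0.99, 0.139, 0.0], [0.0, -0.0, -1.0]]
force: [0.2, 0.1, -0.2]
opening: 0.271
grasp_force: 29.9
```

```bash
python3 go.py .558 -.2775 .127 8
```

```text
t 11.72 pos [ 0.5577 -0.2776  0.1285] yaw 7.97 z [-1.e-04  0.e+00 -1.e+00] F [ 0.2  0.1 -0.2] open 0.271 gf 29.869430302642286 J [-36.7  36.6  87.1  -0.   56.3 -44.7]
shift [0.1 0.3 1.5] roll -0.0006
```

>>> {"method": "move_arm", "body": {
  "increments": [
    {"xyz":[0,0,-4],"roll":0,"grip":15},
    {"xyz":[0,0,-8],"roll":0,"grip":15},
    {"xyz":[0,0,-10],"roll":0,"grip":15},
    {"xyz":[0,0,-10],"roll":0,"grip":15},
    {"xyz":[0,0,-10],"roll":0,"grip":15}
  ]
}}

```text
time_s: 12.13
position: [0.558, -0.2778, 0.1721]
tcp_rot: [[-0.139, 0.99, 0.001], [0.99, 0.139, -0.001], [-0.001, 0.001, -1.0]]
force: [-1.3, -0.3, -0.6]
opening: 0.272
grasp_force: 29.9
```

>>> {"method": "move_arm", "body": {
  "increments": [
    {"xyz":[0,0,-10],"roll":0,"grip":15},
    {"xyz":[0,0,-10],"roll":0,"grip":15},
    {"xyz":[0,0,-10],"roll":0,"grip":15},
    {"xyz":[0,0,-10],"roll":0,"grip":15},
    {"xyz":[0,0,-10],"roll":0,"grip":15}
  ]
}}

```text
time_s: 12.55
position: [0.5577, -0.2776, 0.2217]
tcp_rot: [[-0.139, 0.99, 0.0], [0.99, 0.139, -0.0], [-0.0, 0.0, -1.0]]
force: [-0.1, -0.6, -0.9]
opening: 0.274
grasp_force: 29.9
```

>>> {"method": "move_arm", "body": {
  "increments": [
    {"xyz":[0,0,-12],"roll":0,"grip":15},
    {"xyz":[0,0,-12],"roll":0,"grip":15},
    {"xyz":[0,0,-12],"roll":0,"grip":15},
    {"xyz":[0,0,-10],"roll":0,"grip":15},
    {"xyz":[0,0,0],"roll":0,"grip":15}
  ]
}}

```text
time_s: 12.97
position: [0.5589, -0.2785, 0.2694]
tcp_rot: [[-0.139, 0.99, 0.004], [0.99, 0.139, -0.003], [-0.004, 0.004, -1.0]]
force: [0.0, -0.3, -0.9]
opening: 0.276
grasp_force: 29.9
```

```bash
python3 go.py .5093 .013 .26 8
```

```text
t 12.97 pos [ 0.5589 -0.2785  0.2694] yaw 7.97 z [ 0.0041 -0.003  -1.    ] F [ 0.  -0.3 -0.9] open 0.276 gf 29.869579249061644 J [-36.7  27.4  79.3   0.   73.1 -44.7]
shift [295.6  -8.7   8.4] roll -0.0005
```

>>> {"method": "move_arm", "body": {
  "increments": [
    {"xyz":[12,0,0],"roll":0,"grip":15},
    {"xyz":[24,-1,0],"roll":0,"grip":15},
    {"xyz":[26,-1,0],"roll":0,"grip":15},
    {"xyz":[26,-1,0],"roll":0,"grip":15},
    {"xyz":[26,-1,0],"roll":0,"grip":15}
  ]
}}

```text
time_s: 13.38
position: [0.5365, -0.163, 0.2654]
tcp_rot: [[-0.138, 0.99, -0.003], [0.99, 0.138, 0.002], [0.002, -0.002, -1.0]]
force: [-0.4, 0.9, -0.7]
opening: 0.268
grasp_force: 29.9
```

>>> {"method": "move_arm", "body": {
  "increments": [
    {"xyz":[26,-1,0],"roll":0,"grip":15},
    {"xyz":[26,-1,0],"roll":0,"grip":15},
    {"xyz":[26,-1,0],"roll":0,"grip":15},
    {"xyz":[26,-1,0],"roll":0,"grip":15},
    {"xyz":[26,0,0],"roll":0,"grip":15}
  ]
}}

```text
time_s: 13.8
position: [0.5141, -0.0348, 0.2656]
tcp_rot: [[-0.139, 0.99, -0.003], [0.99, 0.139, 0.001], [0.002, -0.003, -1.0]]
force: [1.0, -0.3, -1.2]
opening: 0.278
grasp_force: 29.9
```

>>> {"method": "move_arm", "body": {
  "increments": [
    {"xyz":[26,0,0],"roll":0,"grip":15},
    {"xyz":[16,0,0],"roll":0,"grip":15},
    {"xyz":[8,0,0],"roll":0,"grip":15},
    {"xyz":[0,0,0],"roll":0,"grip":15},
    {"xyz":[0,0,0],"roll":0,"grip":15}
  ]
}}

```text
time_s: 14.22
position: [0.5087, 0.0125, 0.2662]
tcp_rot: [[-0.14, 0.99, -0.001], [0.99, 0.14, -0.0], [-0.0, -0.001, -1.0]]
force: [-0.5, -0.2, -0.2]
opening: 0.275
grasp_force: 29.9
```

```bash
python3 go.py .5093 .013 .26 8
```

```text
t 14.22 pos [0.5087 0.0125 0.2662] yaw 8.03 z [-7.e-04 -5.e-04 -1.e+00] F [-0.5 -0.2 -0.2] open 0.275 gf 29.869559286162257 J [-11.2  18.2  95.4  -0.   66.5 -19.2]
shift [0.4 0.6 6.2] roll 0.0005
```

>>> {"method": "move_arm", "body": {
  "increments": [
    {"xyz":[0.4,0.6,12],"roll":0,"grip":15},
    {"xyz":[0,0,18],"roll":0,"grip":15},
    {"xyz":[0,0,18],"roll":0,"grip":15},
    {"xyz":[0,0,10],"roll":0,"grip":15},
    {"xyz":[0,0,0],"roll":0,"grip":15}
  ]
}}

```text
time_s: 14.63
position: [0.5081, 0.0118, 0.2062]
tcp_rot: [[-0.137, 0.991, -0.005], [0.991, 0.137, 0.001], [0.001, -0.005, -1.0]]
force: [-0.2, -0.0, -0.7]
opening: 0.276
grasp_force: 29.9
```

>>> {"method": "move_arm", "body": {
  "increments": [
    {"xyz":[0,0,0],"roll":0,"grip":15},
    {"xyz":[0,0,0],"roll":0,"grip":15},
    {"xyz":[0,0,0],"roll":0,"grip":15}
  ]
}}

```text
time_s: 14.88
position: [0.5105, 0.0123, 0.2094]
tcp_rot: [[-0.138, 0.99, 0.002], [0.99, 0.138, -0.001], [-0.001, 0.002, -1.0]]
force: [0.6, -0.1, -0.2]
opening: 0.272
grasp_force: 29.9
```

```bash
cat > look2.py <<'E'
from geo import *
s=bot.read_state();t=np.array(s["position"]);print("tcp",t.round(4))
p,d=bot.capture("scene"); W=cloud("scene",d); C=-cam("scene")[2].T@cam("scene")[3]
tip=t[2]-.1065
print("block",blk(W,d,.063,.08,(.51,.013),.04)[:3]); print("slab",blk(W,d,.031,.046,(.51,.013),.12)[1])
s=(d>0)&(np.hypot(W[...,0]-t[0],W[...,1]-t[1])<.025)&(W[...,2]>max(tip-.015,.078))&(W[...,2]<tip+.08); X=W[s]
print("rod n",len(X),"z",X[:,2].min().round(4))
for lo in np.arange(max(tip,.08),tip+.08,.015):
    Y=X[(X[:,2]>=lo)&(X[:,2]<lo+.015)]
    if len(Y): print(lo.round(3),len(Y),np.median(Y,0).round(4))
v=(C-t)[:2];print("dir to cam",v/np.linalg.norm(v))
uv=cv2.projectPoints(np.array([t]),cv2.Rodrigues(cam("scene")[2])[0],cam("scene")[3],*cam("scene")[:2])[0].ravel().astype(int);print(uv)
u0,v0=max(uv[0]-60,0),max(uv[1]-20,0)
cv2.imwrite("pics/sc2.png",cv2.resize(p[v0:v0+120,u0:u0+140,::-1],None,fx=5,fy=5,interpolation=2));print("crop origin",u0,v0)
E
python3 look2.py; python3 go.py .5093 .013 .26 8
```

```text
tcp [0.5105 0.0123 0.2094]
block (264, ((508.78680419921875, 13.32026481628418), (39.433109283447266, 39.550296783447266), 89.7466049194336), np.float64(0.07087128731697842))
slab ((508.8802185058594, 12.849571228027344), (152.53907775878906, 88.97322845458984), 88.44274139404297)
rod n 128 z 0.104
0.103 20 [0.5125 0.013  0.1117]
0.118 22 [0.5128 0.0132 0.1242]
0.133 28 [0.5132 0.0134 0.1414]
0.148 23 [0.5125 0.0135 0.1556]
0.163 27 [0.5132 0.0136 0.1709]
0.178 8 [0.5127 0.0124 0.1791]
dir to cam [0.76326312 0.64608777]
[360 170]
crop origin 300 150
t 14.93 pos [0.5104 0.0124 0.2094] yaw 7.94 z [ 2.1e-03 -5.0e-04 -1.0e+00] F [ 1.1  0.3 -0.6] open 0.269 gf 29.869471709243953 J [-11.2  22.4  99.3  -0.   58.2 -19.1]
shift [  0.7  -0.9 -50.6] roll -0.0011
```

View pics/sc2.png

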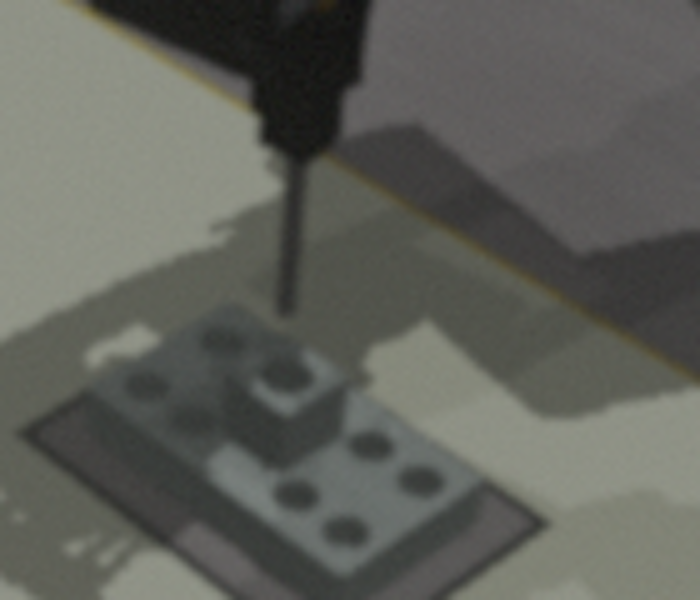

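>>> {"method": "move_arm", "body": {
  "increments": [
    {"xyz":[0.4,-0.6,0],"roll":0,"grip":15},
    {"xyz":[0,0,4],"roll":0,"grip":15},
    {"xyz":[0,0,6],"roll":0,"grip":15},
    {"xyz":[0,0,6],"roll":0,"grip":15},
    {"xyz":[0,0,4],"roll":0,"grip":15}
  ]
}}

```text
time_s: 15.35
position: [0.5084, 0.0133, 0.1876]
tcp_rot: [[-0.139, 0.99, -0.001], [0.99, 0.139, 0.0], [0.0, -0.001, -1.0]]
force: [-0.1, 0.1, -0.3]
opening: 0.271
grasp_force: 29.9
```

```bash
python3 go.py .5095 .0131 .1415 8
```

```text
t 15.35 pos [0.5084 0.0133 0.1876] yaw 7.97 z [-1.3e-03  2.0e-04 -1.0e+00] F [-0.1  0.1 -0.3] open 0.271 gf 29.86954003572464 J [-11.1  24.2 100.7  -0.   55.2 -19.1]
shift [-0.4  1.1 46.1] roll -0.0005
```

>>> {"method": "move_arm", "body": {
  "increments": [
    {"xyz":[-0.2,0.6,3],"roll":0,"grip":15},
    {"xyz":[0,0,5],"roll":0,"grip":15},
    {"xyz":[0,0,5],"roll":0,"grip":15},
    {"xyz":[0,0,5],"roll":0,"grip":15},
    {"xyz":[0,0,5],"roll":0,"grip":15}
  ]
}}

```text
time_s: 15.77
position: [0.5095, 0.0131, 0.165]
tcp_rot: [[-0.139, 0.99, -0.0], [0.99, 0.139, 0.0], [0.0, -0.0, -1.0]]
force: [-0.7, -0.0, -0.5]
opening: 0.275
grasp_force: 29.9
```

```bash
python3 go.py .5095 .0131 .1415 8
```

```text
t 15.77 pos [0.5095 0.0131 0.165 ] yaw 7.97 z [-2.e-04  0.e+00 -1.e+00] F [-0.7 -0.  -0.5] open 0.275 gf 29.869587030261755 J [-11.1  26.2 101.9  -0.   51.9 -19.1]
shift [ 0.  -0.  23.5] roll -0.0006
```

>>> {"method": "move_arm", "body": {
  "increments": [
    {"xyz":[0,0,5],"roll":0,"grip":15},
    {"xyz":[0,0,5],"roll":0,"grip":15},
    {"xyz":[0,0,5],"roll":0,"grip":15},
    {"xyz":[0,0,5],"roll":0,"grip":15},
    {"xyz":[0,0,3.5],"roll":0,"grip":15}
  ]
}}

```text
time_s: 16.18
position: [0.5094, 0.0131, 0.1414]
tcp_rot: [[-0.139, 0.99, -0.001], [0.99, 0.139, 0.0], [0.0, -0.001, -1.0]]
force: [-0.5, -0.4, -2.1]
opening: 0.274
grasp_force: 29.9
```

>>> {"method": "move_arm", "body": {
  "increments": [
    {"xyz":[0,0,0],"roll":0,"grip":15},
    {"xyz":[0,0,0],"roll":0,"grip":15},
    {"xyz":[0,0,0],"roll":0,"grip":15},
    {"xyz":[0,0,0],"roll":0,"grip":15},
    {"xyz":[0,0,0],"roll":0,"grip":15}
  ]
}}

```text
time_s: 16.6
position: [0.5098, 0.013, 0.1424]
tcp_rot: [[-0.139, 0.99, 0.001], [0.99, 0.139, -0.0], [-0.0, 0.001, -1.0]]
force: [0.2, -0.2, -1.2]
opening: 0.275
grasp_force: 29.9
```

```bash
python3 go.py .5095 .0131 .1415 8; sed -i 's/sc2/sc3/' look2.py; python3 look2.py
```

```text
t 16.6 pos [0.5098 0.013  0.1424] yaw 7.96 z [ 7.e-04 -1.e-04 -1.e+00] F [ 0.2 -0.2 -1.2] open 0.275 gf 29.869550988078117 J [-11.1  28.3 103.    0.   48.7 -19.1]
shift [ 0.1 -0.3  0.9] roll -0.0006
tcp [0.5098 0.013  0.1424]
block (251, ((509.3857421875, 13.461221694946289), (39.03428649902344, 38.76081848144531), 88.58646392822266), np.float64(0.07085860182949208))
slab ((508.7468566894531, 12.5687255859375), (153.27442932128906, 88.07144165039062), 88.62801361083984)
rod n 55 z 0.0786
0.08 22 [0.512  0.0146 0.0877]
0.095 22 [0.5115 0.0138 0.1026]
0.11 7 [0.512  0.0149 0.1118]
dir to cam [0.7640541  0.64515217]
[358 198]
crop origin 298 178
```

View pics/sc3.png

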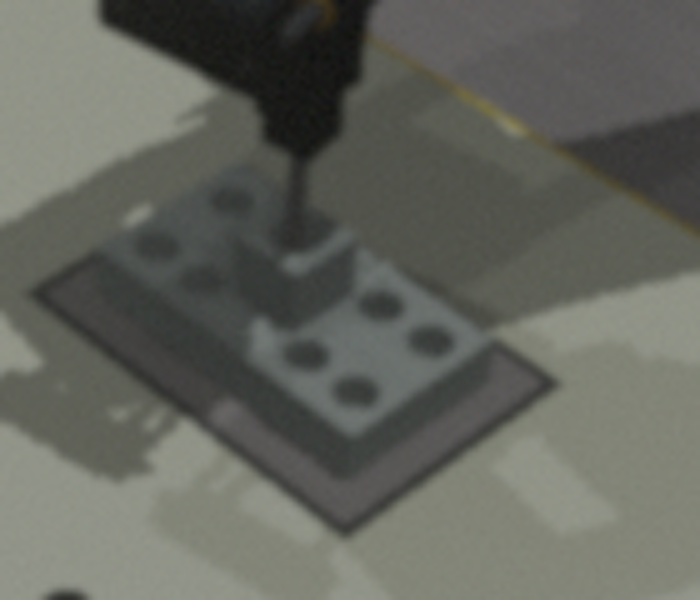

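The picture shows the rod going down the middle of the bore, at crop pixel (295, 238). The mould is square on the plate, and the tip is about 34 mm below the mouth.

```bash
python3 -c "
from rig import bot
print(bot.hand_in())"
```

```text
the job is handed in; nothing more can be done
None
```

The job is handed in: the mould was slid flat to the middle of the cold plate, square to within the measurement, and released; the probe is still held upright and centred in the bore, its tip about 34 mm below the mouth by the arm's readings, and the tubes and oil bottle were never approached.

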